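# Unclamp a finished coil and stand it at the code reader

## Robot

A 7-joint arm with a two-finger parallel gripper is mounted at the origin on a cart in front of the work surface, level with it; the furniture and walls round the work are solid. World frame = base frame: x ahead of the robot, y to its left, z up, the work surface at z = 0. Lengths are in m, angles in rad, forces in N, time in s.
With the tool pointing down it reaches from about 0.425 to 1.025 m from the base axis. Payload 9.4 kg.
Tool frame: the origin (TCP) lies between the finger pads; the fingertips stand 25 mm ahead of it and the grasp point (between the pads) lies 6 mm ahead of it; z points along the fingers, y is the line along which they close (so a half turn about z gives the same grasp; the last joint's range is limited). The gripper opens to 85 mm and grips with 20 to 120 N. Pads are 22 mm wide; open, the fingers measure 114 mm over their backs; the gripper's body (76 mm by 85 mm) begins 54 mm behind the grasp point. The pads swing forward as they close: fully open they stand 13 mm farther back than shut.
Start: joints at [-1.26, 0.599, -0.003, 1.599, 0.002, 0.943, -0.08], TCP at [0.274, 0.671, 0.256] pointing down, gripper open.
Joint ranges: [-2.57, 2.57], [-0.35, 1.97], [-1.29, 1.29], [0.11, 2.56], [-1.05, 4.19], [0.11, 1.86], [-2.63, 2.63]. Speed limits (rad/s): [2.22, 2.22, 3.01, 3.01, 3.14, 3.14, 3.14].

## Interface

Orientations are given as a unit quaternion [x, y, z, w].
In Python, from station import r, eyes, finder gives the robot as it stands. The module is installed in compiled form; this text tells all that it offers.
- The arm moves only by the tool drive_tool, never from a script. Its argument "moves" is a list of rows, each a list of 7 numbers: the turn, a rotation vector about the world's x, y, z in rad, then the shift along the world's x, y, z in units of 25 mm (1.0 is 25 mm), then the finger opening in mm, from 0 to 85.4. In form: [[wx, wy, wz, tx, ty, tz, claw], ...]. A call has 1 to 8 rows; each row is the pose to reach, as a shift and turn from the pose commanded when the call began; what a row does not reach only later rows make up. A row lasts 1/8 s, in which the tool goes at most 62.5 mm and 10.7 degrees, less where a joint would pass 70% of its speed; a pose out of reach is approached as far as the arm can. A call with a gripper value outside its range is refused whole. The fingers move at their own pace and stop on an object; "squeeze" is the grip in N (left out, the last holds). Time passes only in rows, so rows that repeat a pose let the fingers close. It gives the time, the measured TCP pose, the force, the opening and the grip force at its end, in the units of the state.
- r.sense(): the state, without advancing time (a new reading comes with each control period).
- eyes.camera(name): name is "side" or "top"; returns a dict with "color" (480x640x3 uint8, red, green, blue), "depth" (480x640 float32, m along the optical axis (not along the pixel's ray), 0 where there is no reading), "vfov" (degrees; the focal length in pixels is half the picture's height over the tangent of half this angle, whatever the lens; pixels are square), "cx", "cy" (the principal point, pixels), "extrinsics" (4x4, takes a point from world to camera coordinates). Camera axes: x right, y down, z forward; pixel columns grow to the right and rows downward; lengths in m; the calibration is good to about 2 mm. A picture is of the moment at which its call begins.
- r.finish_job(): hands the job in; it is judged then, once.
Trained networks look in the newest picture that a camera, given by its name, has taken for a name from the list of things; names that differ only in an ending like _2 or _b are one class to them, and where a whole thing is asked for, a point or a joint stands for the part that bears it (a point fixed in the world has none). Each returns a list of dicts, best first, with "conf" (0 to 1); they miss things now and then, are a little off and sometimes report something else, mostly with a low value. They report only what shows in the picture. A call takes as long as a camera call. They do not tell look-alikes from the thing itself.
- finder.regions_of(camera, thing): "pixels" (480x640 bool, what is visible of it) and "box" ([left, top, width, height] in pixels, round what is visible of it).
The state is a dict: "t": time; "qpos": joint angles; "dq": joint speeds; "tau": joint torques, N m; "eef_pos": TCP position; "eef_rot": TCP orientation; "ft_force": force on the tool from outside, world axes, zero at the start; "torque": the same for the moment, N m; "finger_gap": finger opening in m; "gripper_force": force on a finger pad.
Only numpy, scipy, OpenCV 4.12 (cv2) and the standard library are available. Lean on these libraries where they do the work, as an engineer would, in place of code of your own. Each camera call takes 0.05 s, during which the arm holds its last target. There are 200 camera calls.

## Task

The coil in the blue holding fixture is finished: swing the fixture's spring-loaded clamp arm up past its hold-open point so that it stays open by itself while the coil still sits in its nest. Then take the coil out and set it down gently, not dropped, upright on the black rubber disc of the code reader station, centred, with its bar-code label facing straight at the reader's window. Do not topple the coil, and leave the flux tin, side cutters and pen where they lie.

Things in the scene. Friction and masses are not known exactly. Their poses are not given: they have to be found in the camera images.
- fixture: blue holding fixture, fixed to the bench; base plate 210 x 92 x 12 mm. Origin: on the underside, 5 mm in front of the plate's middle. +x points from the grip to the hinge (its front, -x, faces the robot), z up. Two cheeks (y = +-19..25 mm, x = 45..103 mm, up to z = 115 mm) carry the hinge. Tall coil winders stand on the bench 0.15 m and more to its left and beyond the reader to the right.
- nest (a point): centre of the floor of the coil's nest, at (-25, 0, 12) mm of the fixture. The nest is a white plate 56 x 56 mm whose rim stands 6 mm above this floor, with a round hole of 37 mm diameter; the coil stands in it and comes out upwards.
- clamp_arm (a joint): clamp arm's angle: 0 as found, its rubber pad pressing on the coil; grows as it swings up and back to its stop at 1.6 (upright). Over-centre springs pull it shut below about 0.85 with about 0.5 N m (about 4 N at the grip, square to the lever); beyond that they swing it away from whatever pushed it, fully open, where it stays by itself.
- clamp_hinge (a point): middle of the clamp arm's hinge axis, at (65, 0, 90) mm of the fixture; the axis lies along the fixture's y.
- clamp_grip (a point): middle of the red grip, a crossbar of 15 mm diameter, 46 mm long along the fixture's y, at the arm's front end, 157 mm from the hinge; at joint 0 it lies at (-75, 0, 160) mm of the fixture. Two flat bars (y = +-30 mm) run from its ends steeply down, then level to the hinge; between them it is free under and behind the grip, back to the bridge with the pad, 50 mm behind and 65 mm below.
- coil: the finished coil: a cream bobbin wound with copper wire, 34 mm in diameter, 55 mm tall, 0.1 to 0.2 kg, loose. Origin: centre of its underside; z is its axis, up. Its +x axis points to the middle of its white bar-code label; a blue paint stroke on the top flange marks the same side.
- label (a point): middle of the coil's label, 17 mm from the coil's axis along its +x and 27.5 mm above its underside.
- reader: code reader station, fixed to the bench: aluminium foot plate 160 x 66 x 6 mm with a black reader block (42 x 42 mm, top at 59 mm) at its +x end. Origin: underside of the plate's centre. The reader looks along its -x, over the disc: the label faces it when the coil's +x points along the reader's +x.
- disc (a point): centre of the top of the black rubber disc (52 mm diameter) on which the coil must stand, at (-40, 0, 8) mm of the reader; its top is 8 mm above the bench.
- window (a point): centre of the reader's window, at (21, 0, 33) mm of the reader.
- flux_tin: round cream tin, 52 mm in diameter, 22 mm tall, loose bystander; origin at its underside.
- side_cutters: side cutters with orange handles, 136 x 60 x 11 mm, loose bystander; origin at the underside.
- pen: white pen, 145 mm long, loose bystander; origin at the underside.
Mind the look-alikes: they are no part of the job. Of the things that look like the coil, the larger one is meant.

How it is judged:
By the outcome, as a careful person would: the job done as asked, in the order asked, and still so for the second after the job is handed in, with the robot touching nothing.
It also fails if it takes over 51 s, if anything falls off the work surface, if the arm or the gripper's body presses on something with over 40 N, if the wrist force passes 120 N, or if a joint passes its speed limit or range.

## Working session

There is one attempt and no reset: what is moved stays moved. The work goes in short steps, Python scripts to look and compute and a tool call to move; the robot and the scene stay as the last step left them, time stands still between calls to the robot, and variables do not carry over. Pictures are saved under pics/ and viewed, at most 10 in all, crops included, and the job is handed in when it is done.

Besides the shell and the picture viewer there is one more tool, called after "Request:" as a command line: name --pt "numbers of a row" for each row, then --argument value for the rest. drive_tool: Moves the arm, as the interface text tells. Its arguments: {"type":"object","properties":{"moves":{"type":"array","items":{"type":"array","items":{"type":"number"}}},"squeeze":{"type":"number"}},"required":["moves"]}

```bash
mkdir -p pics; cat > h.py <<'E'
import numpy as np, cv2
from station import r, eyes, finder
def cam(n):
    c=eyes.camera(n); c['f']=240/np.tan(np.radians(c['vfov'])/2); return c
def world(c,u,v,d=None):
    u=np.asarray(u);v=np.asarray(v)
    d=c['depth'][v.astype(int),u.astype(int)] if d is None else d
    p=np.stack([(u-c['cx'])/c['f']*d,(v-c['cy'])/c['f']*d,d],-1)
    E=c['extrinsics']; return (p-E[:3,3])@E[:3,:3]
def pix(c,P):
    q=np.asarray(P)@c['extrinsics'][:3,:3].T+c['extrinsics'][:3,3]
    return np.stack([q[...,0]/q[...,2]*c['f']+c['cx'],q[...,1]/q[...,2]*c['f']+c['cy']],-1)
def save(c,name,box=None,k=1):
    im=c['color'][:,:,::-1]
    if box: l,t,w,h=box; im=im[t:t+h,l:l+w]
    cv2.imwrite('pics/'+name,cv2.resize(im,None,fx=k,fy=k,interpolation=cv2.INTER_CUBIC))
E
python3 - <<'E'
from h import *
print(r.sense())
for n in('top','side'):
    c=cam(n); save(c,n+'0.png'); print(n,c['f'],c['cx'],c['cy'],c['extrinsics'].round(3).tolist())
    for t in('fixture','coil','clamp_grip','reader','flux_tin','side_cutters','pen'):
        for d in finder.regions_of(n,t):
            v,u=np.nonzero(d['pixels']); 
            P=world(c,u,v); ok=c['depth'][v,u]>0; P=P[ok]
            print(t,round(d['conf'],2),d['box'],len(u),np.median(P,0).round(3),np.percentile(P,2,0).round(3),np.percentile(P,98,0).round(3)) if len(P) else print(t,d['conf'],d['box'])
E
```

```text
{'t': 0.0, 'qpos': array([-1.25970517,  0.60012889, -0.00256869,  1.60014052,  0.0018083 ,
        0.94289114, -0.07979741]), 'dq': array([ 1.00979976e-03,  5.73901495e-04, -1.22356643e-03, -1.83869114e-03,
       -6.62589006e-04,  1.34634789e-03, -2.42944321e-05]), 'tau': array([-5.57151434e-04, -7.76467538e+01,  1.56445015e+00, -2.58012700e+01,
        1.22101838e-02,  9.25153610e-03,  2.72584208e-05]), 'eef_pos': array([0.27398931, 0.67076162, 0.25541004]), 'eef_rot': array([ 1.92640186e-01,  9.81269151e-01, -7.78336403e-04, -8.35946325e-05]), 'ft_force': array([ 0.45992175,  0.13693508, -0.28379656]), 'torque': array([ 0.04017688, -0.02834071, -0.02531247]), 'gripper_force': 0.0, 'finger_gap': 0.08535403373232194}
top 494.65056931143505 322.1956918776497 236.35169775726945 [[-0.005, -1.0, -0.027, 0.068], [-0.99, 0.008, -0.139, 0.583], [0.139, 0.026, -0.99, 0.992], [0.0, 0.0, 0.0, 1.0]]
fixture 0.69 [235.0, 214.5, 78.9, 108.9] 4378 [0.523 0.163 0.019] [0.423 0.095 0.008] [0.611 0.228 0.167]
coil 0.58 [340.4, 307.6, 14.6, 10.0] 117 [0.431 0.016 0.038] [ 0.419  0.003 -0.003] [0.441 
[... 1306 characters left out ...]
5 0.146 0.099] [0.433 0.101 0.013] [0.587 0.219 0.169]
reader 0.66 [321.1, 271.1, 98.7, 55.5] 3211 [ 0.534 -0.077  0.008] [ 0.491 -0.144  0.003] [0.569 0.005 0.06 ]
flux_tin 0.65 [279.0, 191.7, 28.5, 25.4] 504 [0.73  0.112 0.021] [0.713 0.09  0.002] [0.76  0.136 0.025]
flux_tin 0.44 [213.1, 224.3, 47.1, 57.6] 955 [0.481 0.144 0.101] [0.433 0.101 0.072] [0.585 0.215 0.169]
flux_tin 0.4 [322.8, 273.9, 96.1, 49.7] 3279 [ 0.534 -0.076  0.008] [ 0.491 -0.144  0.001] [0.57  0.005 0.06 ]
side_cutters 0.72 [315.6, 220.4, 66.0, 38.0] 864 [ 0.686 -0.001  0.009] [ 0.628 -0.056 -0.001] [0.725 0.055 0.013]
pen 0.72 [193.9, 333.0, 44.0, 65.3] 308 [0.362 0.158 0.008] [0.32  0.114 0.005] [0.408 0.207 0.012]
```

View pics/top0.png

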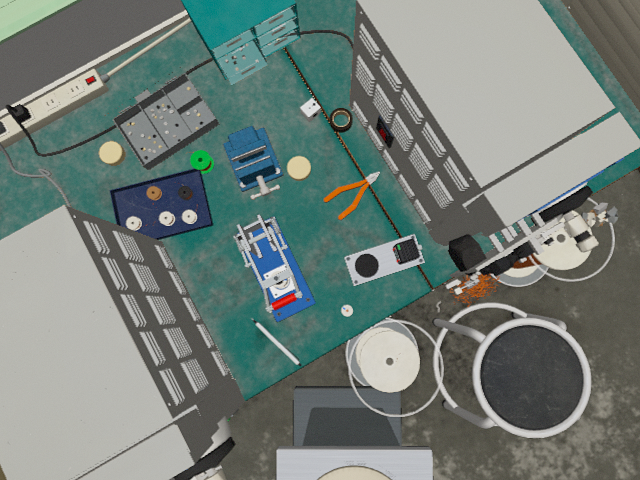

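View pics/side0.png

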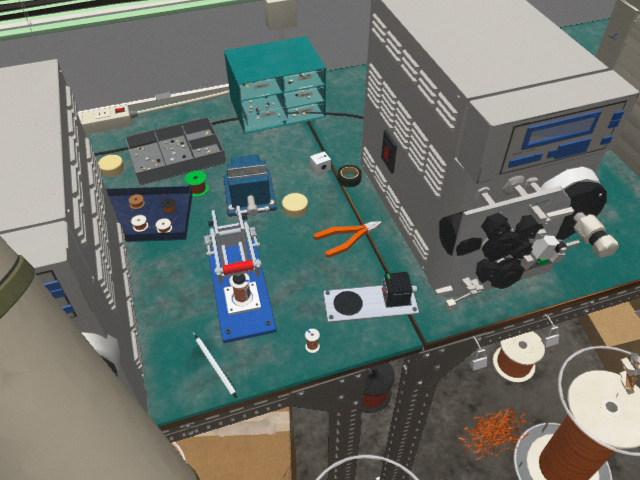

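The top view shows the fixture at about (270,270), with its red grip at (285,301). The reader is at (385,260), with the disc at (366,265) and the block at (405,250). There are two coil candidates: one in the nest at side (240,288), about 55 mm tall, and a small free-standing one at side (312,340), top (347,311), about 40 mm tall. The nest coil is the larger and sits in the fixture, so it is the one meant. I'll confirm that in a crop.

```bash
python3 - <<'E'
from h import *
for n in('top','side'):
    c=cam(n); V,U=np.mgrid[0:480,0:640]; W=world(c,U.ravel(),V.ravel()).reshape(480,640,3)
    rgb=c['color'].astype(int); hsv=cv2.cvtColor(c['color'],cv2.COLOR_RGB2HSV).astype(int)
    reg=lambda x0,x1,y0,y1,z0,z1:(W[...,0]>x0)&(W[...,0]<x1)&(W[...,1]>y0)&(W[...,1]<y1)&(W[...,2]>z0)&(W[...,2]<z1)&(c['depth']>0)
    def rect(m,name):
        P=W[m][:,:2]; (cc,s,a)=cv2.minAreaRect((P*1000).astype(np.float32)); print(n,name,m.sum(),np.round(cc,1),np.round(s,1),round(a,2),'z',np.median(W[m][:,2]).round(4))
    m=reg(.38,.65,.05,.27,.004,.02)&(hsv[...,0]>105)&(hsv[...,0]<125)&(hsv[...,1]>150)
    k=np.ones((3,3),np.uint8); m=cv2.morphologyEx(m.astype(np.uint8),cv2.MORPH_OPEN,k)>0; rect(m,'blueplate')
    # reader
    m=reg(.47,.61,-.17,.03,.003,.012)&(hsv[...,1]<60)
    m=cv2.morphologyEx(m.astype(np.uint8),cv2.MORPH_OPEN,k)>0; rect(m,'reader')
    m=reg(.47,.61,-.06,.03,.003,.014)&(rgb.sum(-1)<150); m=cv2.morphologyEx(m.astype(np.uint8),cv2.MORPH_OPEN,k)>0; rect(m,'disc');
    cnt=max(cv2.findContours(m.astype(np.uint8),0,1)[0],key=len);e=cv2.fitEllipse(cnt); 
    E=c['extrinsics'];R=E[:3,:3];t=E[:3,3];ray=R.T@np.array([(e[0][0]-c['cx'])/c['f'],(e[0][1]-c['cy'])/c['f'],1]);o=-R.T@t
    print('disc ellipse',e,(o+ray*(.008-o[2])/ray[2]).round(4))
    m=reg(.47,.61,-.17,-.05,.05,.066);rect(m,'block')
    m=reg(.40,.55,.08,.22,.1,.2)&((hsv[...,0]<6)|(hsv[...,0]>174))&(hsv[...,1]>150);rect(m,'grip')
    m=reg(.42,.55,.08,.22,.013,.025)&(hsv[...,1]<50)&(hsv[...,2]>150);rect(m,'nestplate')
    # winder
    for y0,y1 in((.25,.7),(-.8,-.12)):
        m=reg(.1,.9,y0,y1,.1,.8); print('tall',np.percentile(W[m],[1,50,99],axis=0).round(3).tolist()) if m.any() else 0
    m=reg(.2,.8,.25,.7,.15,.8); print('left box min y near x: ',[(x,W[m&(abs(W[...,0]-x)<.02)][:,1].min().round(3)) for x in np.arange(.3,.7,.08) if (m&(abs(W[...,0]-x)<.02)).any()])
    m=reg(.2,.8,-.7,-.1,.15,.8); print('right box max y: ',[(x,W[m&(abs(W[...,0]-x)<.02)][:,1].max().round(3)) for x in np.arange(.3,.7,.08) if (m&(abs(W[...,0]-x)<.02)).any()])
    m=reg(.6,.85,.05,.3,.03,.5);print('behind',np.percentile(W[m],[1,50,99],axis=0).round(3).tolist())
    if n=='side': a=c['color'][205:355,190:340]; 
    else: b=c['color'][210:330,225:365]
f=lambda x,s:cv2.resize(x,s,interpolation=cv2.INTER_CUBIC)
cv2.imwrite('pics/crop1.png',np.hstack([f(a,(450,450)),f(b,(350,450))])[:,:,::-1])
E
```

```text
top blueplate 1378 [515.3 161.6] [195.8  90. ] 24.84 z 0.0122
top reader 1443 [538.4 -68.3] [ 66.4 159.7] 18.0 z 0.0066
top disc 375 [526.  -29.8] [45.2 47.3] 89.07 z 0.008
disc ellipse ((366.36279296875, 264.84844970703125), (20.795705795288086, 21.629249572753906), 4.800279140472412) [ 0.5262 -0.0295  0.008 ]
top block 459 [ 565.7 -130.3] [49.2 98.5] 36.64 z 0.057
top grip 179 [448.8 130.8] [13.2 43.8] 26.2 z 0.1665
top nestplate 312 [508.6 165.5] [99.8 61.2] 35.55 z 0.0182
tall [[0.22, 0.253, 0.12], [0.373, 0.373, 0.402], [0.573, 0.486, 0.406]]
tall [[0.496, -0.377, 0.135], [0.669, -0.217, 0.4], [0.869, -0.123, 0.404]]
left box min y near x:  [(np.float64(0.3), np.float64(0.25)), (np.float64(0.38), np.float64(0.281)), (np.float64(0.46), np.float64(0.323)), (np.float64(0.54), np.float64(0.37))]
right box max y:  [(np.float64(0.54), np.float64(-0.155)), (np.float64(0.6200000000000001), np.float64(-0.129))]
behind [[0.602, 0.159, 0.032], [0.734, 0.208, 0.067], [0.814, 0.257, 0.114]]
side blueplate 2364 [516.1 162. ] [202.8  90.9] 25.82 z 0.0123
side reader 2152 [538.8 -69.2] [ 68.9 1
[... 197 characters left out ...]
.008 ]
side block 601 [ 565.6 -130.1] [50.3 98.3] 36.04 z 0.0575
side grip 258 [447.6 129.5] [15.1 44.3] 26.81 z 0.1664
side nestplate 542 [495.1 152. ] [61.6 55.7] 26.32 z 0.018
tall [[0.244, 0.251, 0.112], [0.392, 0.326, 0.402], [0.888, 0.682, 0.405]]
tall [[0.492, -0.384, 0.123], [0.608, -0.235, 0.341], [0.864, -0.123, 0.404]]
left box min y near x:  [(np.float64(0.3), np.float64(0.25)), (np.float64(0.38), np.float64(0.279)), (np.float64(0.46), np.float64(0.323)), (np.float64(0.54), np.float64(0.369))]
right box max y:  [(np.float64(0.54), np.float64(-0.156)), (np.float64(0.6200000000000001), np.float64(-0.129))]
behind [[0.601, 0.158, 0.031], [0.721, 0.202, 0.067], [0.811, 0.255, 0.113]]
```

View pics/crop1.png

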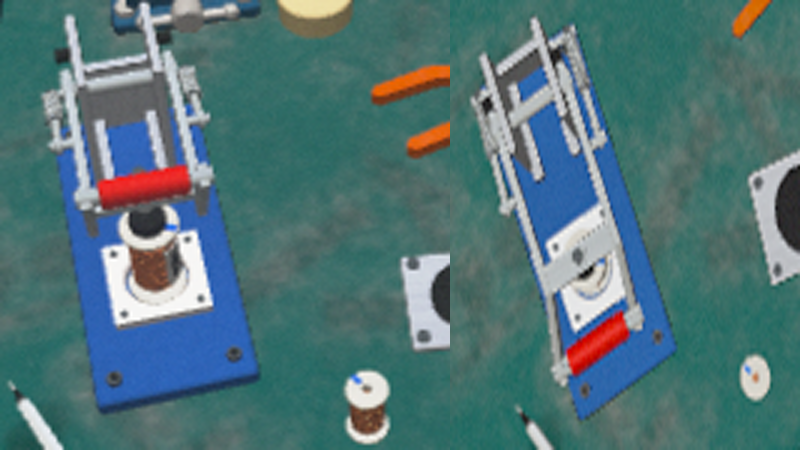

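The crop confirms it. The coil in the nest, under the pad at crop (150,250), is the larger one, with its blue stroke and label on the right. The small one at crop (367,405) is a decoy and stays. Fixture yaw is about 26°, and reader +x is at about -72°. First I'll lift over the left winder, whose top is at 0.405 m.

Request:
drive_tool --pt "0 0 0 0 0 2.5 85" --pt "0 0 0 0 0 5 85" --pt "0 0 0 0 0 7.5 85" --pt "0 0 0 0 0 10 85" --pt "0 0 0 0 0 10 85"

```text
t: 1.52
eef_pos: [0.2747, 0.672, 0.5127]
eef_rot: [0.193, 0.981, 0.005, 0.001]
ft_force: [0.2, -0.5, 0.1]
finger_gap: 0.0852
gripper_force: 0.0
```

Request:
drive_tool --pt "0 0 -0.1 0.8 -2.4 0 60" --pt "0 0 -0.2 1.6 -4.8 0 60" --pt "0 0 -0.3 2.3 -7.2 0 60" --pt "0 0 -0.4 3.1 -9.6 0 60" --pt "0 0 -0.5 3.8 -12 0 60" --pt "0 0 -0.6 4.6 -14.4 0 60" --pt "0 0 -0.7 5.3 -16.8 0 60" --pt "0 0 -0.73 6.1 -19.2 0 60"

```text
t: 2.52
eef_pos: [0.4254, 0.1925, 0.5058]
eef_rot: [0.531, 0.847, -0.0, -0.0]
ft_force: [0.5, -1.1, 0.3]
finger_gap: 0.0601
gripper_force: 0.0
```

Request:
drive_tool --pt "0 0 0 0.8 -2.5 -2 50" --pt "0 0 0 0.8 -2.5 -4 50" --pt "0 0 0 0.8 -2.5 -6 50" --pt "0 0 0 0.8 -2.5 -8 50" --pt "0 0 0 0.8 -2.5 -9 50" --pt "0 0 0 0.8 -2.5 -10 50" --pt "0 0 0 0.8 -2.5 -10 50"

```text
t: 3.4
eef_pos: [0.4443, 0.1316, 0.2547]
eef_rot: [0.53, 0.848, -0.002, -0.001]
ft_force: [0.5, -0.7, 0.1]
finger_gap: 0.0501
gripper_force: 0.0
```

```bash
python3 - <<'E'
from h import *
s=r.sense();print(s['eef_pos'],s['eef_rot'],s['finger_gap'])
c=cam('side'); a=c['color'][170:350,170:330]; b=cam('top')['color'][210:330,225:345]
f=lambda x,s:cv2.resize(x,s,interpolation=cv2.INTER_CUBIC)
cv2.imwrite('pics/g1.png',np.hstack([f(a,(400,450)),f(b,(400,450))])[:,:,::-1])
E
```

```text
[0.44427348 0.13164853 0.25472041] [ 0.5303514   0.84777539 -0.00184162 -0.00093872] 0.05006325911572781
```

View pics/g1.png

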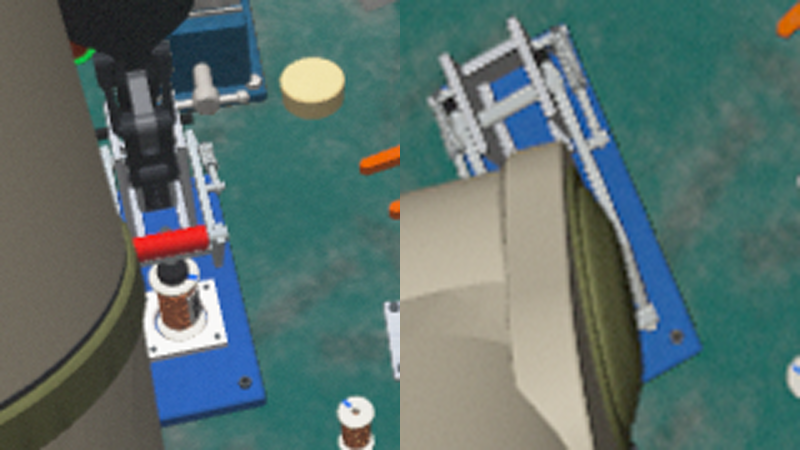

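The gripper is straddling above the red grip at crop (170,243), aligned with the bars. Next I descend and grasp it lightly.

Request:
drive_tool --pt "0 0 0 0.05 -0.1 -1.5 50" --pt "0 0 0 0.05 -0.1 -3 50" --pt "0 0 0 0.05 -0.1 -3.6 50" --pt "0 0 0 0.05 -0.1 -3.6 50" --pt "0 0 0 0.05 -0.1 -3.6 10" --pt "0 0 0 0.05 -0.1 -3.6 10" --pt "0 0 0 0.05 -0.1 -3.6 10" --pt "0 0 0 0.05 -0.1 -3.6 10" --squeeze 30

```text
t: 4.5
eef_pos: [0.4487, 0.1306, 0.1675]
eef_rot: [0.53, 0.848, 0.002, 0.001]
ft_force: [3.8, 3.8, 8.3]
finger_gap: 0.0138
gripper_force: 30.6
```

Request:
drive_tool --pt "0 0 0 0.28 0.13 0.55 10" --pt "0 0 0 0.6 0.29 1.06 10" --pt "0 0 0 0.97 0.47 1.54 10" --pt "0 0 0 1.38 0.67 1.96 10" --pt "0 0 0 1.83 0.89 2.35 10" --pt "0 0 0 2.31 1.12 2.68 10" --pt "0 0 0 2.81 1.37 2.96 10" --pt "0 0 0 3.34 1.63 3.18 10"

```text
t: 5.5
eef_pos: [0.5287, 0.1692, 0.2465]
eef_rot: [0.531, 0.848, -0.002, -0.001]
ft_force: [-4.4, -4.0, 6.0]
finger_gap: 0.0138
gripper_force: 31.5
```

Request:
drive_tool --pt "0 0 0 0.55 0.27 0.16 10" --pt "0 0 0 1.11 0.54 0.25 10" --pt "0 0 0 1.67 0.81 0.29 10" --pt "0 0 0 2.23 1.09 0.26 10" --pt "0 0 0 2.79 1.36 0.17 10" --pt "0 0 0 3.34 1.63 0.02 10" --pt "0 0 0 3.8 1.85 -0.16 10" --pt "0 0 0 3.9 1.9 -0.2 10"

```text
t: 6.5
eef_pos: [0.6291, 0.2182, 0.2401]
eef_rot: [0.53, 0.848, -0.0, 0.0]
ft_force: [3.0, -4.8, 0.6]
finger_gap: 0.0137
gripper_force: 33.1
```

Request:
drive_tool --pt "0 0 0 0 0 0 40" --pt "0 0 0 0 0 0 40" --pt "0 0 0 0 0 0 40" --pt "0 0 0 0 0 1 40" --pt "0 0 0 0 0 2 40" --pt "0 0 0 0 0 4 50" --pt "0 0 0 0 0 4 50"

```text
t: 7.38
eef_pos: [0.6289, 0.218, 0.3449]
eef_rot: [0.53, 0.848, 0.003, 0.002]
ft_force: [-0.2, -0.5, -0.4]
finger_gap: 0.0499
gripper_force: 0.0
```

```bash
python3 - <<'E'
from h import *
ims=[]
for n,box in(('side',(190,170,160,180)),('top',(225,205,107,120))):
    c=cam(n); V,U=np.mgrid[0:480,0:640]; W=world(c,U.ravel(),V.ravel()).reshape(480,640,3)
    hsv=cv2.cvtColor(c['color'],cv2.COLOR_RGB2HSV).astype(int)
    near=np.hypot(W[...,0]-.490,W[...,1]-.150)<.03
    m=near&(W[...,2]>.058)&(W[...,2]<.08)&(c['depth']>0)
    P=W[m]; print(n,'top flange',m.sum())
    if m.sum()>5:
        print(P.mean(0).round(4),P.min(0).round(4),P.max(0).round(4)); print(cv2.minEnclosingCircle((P[:,:2]*1000).astype(np.float32)))
        b=m&(hsv[...,0]>95)&(hsv[...,0]<130)&(hsv[...,1]>90); print('stroke',b.sum(),W[b].mean(0).round(4), W[b].round(4).tolist()[:14])
    l=near&(W[...,2]>.022)&(W[...,2]<.056)&(hsv[...,1]<60)&(c['depth']>0); print('whiteside',l.sum(),W[l].mean(0).round(4) if l.any() else '')
    w=(W[...,2]>.013)&(W[...,2]<.022)&(np.hypot(W[...,0]-.490,W[...,1]-.150)<.05)&(hsv[...,1]<50)&(hsv[...,2]>150)
    print('nest',cv2.minAreaRect((W[w][:,:2]*1000).astype(np.float32)))
    l,t,w,h=box; ims.append(cv2.resize(c['color'][t:t+h,l:l+w],(400,450),interpolation=cv2.INTER_CUBIC))
cv2.imwrite('pics/o1.png',np.hstack(ims)[:,:,::-1])
E
```

```text
side top flange 275
[0.4932 0.1505 0.067 ] [0.4763 0.1344 0.0582] [0.5129 0.1675 0.0716]
((494.6290588378906, 151.61529541015625), 18.386703491210938)
stroke 11 [0.4945 0.1395 0.068 ] [[0.4973, 0.1436, 0.0671], [0.4954, 0.1431, 0.0669], [0.4956, 0.1414, 0.067], [0.4955, 0.1395, 0.0677], [0.4953, 0.1377, 0.0684], [0.4964, 0.1363, 0.0673], [0.4899, 0.141, 0.0716], [0.4912, 0.1398, 0.0703], [0.4927, 0.1386, 0.0687], [0.4944, 0.1375, 0.0668], [0.4953, 0.1362, 0.066]]
whiteside 70 [0.4889 0.1399 0.0393]
nest ((495.33636474609375, 152.3338623046875), (60.175193786621094, 55.936439514160156), 25.878108978271484)
top top flange 219
[0.494  0.1517 0.0671] [0.4778 0.1363 0.0585] [0.5104 0.1689 0.0733]
((494.1204833984375, 151.7921600341797), 17.085086822509766)
stroke 9 [0.4948 0.1399 0.0687] [[0.496, 0.1426, 0.0668], [0.4957, 0.1401, 0.0715], [0.496, 0.1385, 0.0672], [0.4958, 0.1363, 0.0692], [0.4938, 0.1442, 0.0704], [0.4939, 0.1424, 0.0686], [0.4939, 0.1404, 0.0681], [0.4939, 0.1384, 0.0683], [0.4939, 0.1363, 0.0685]]
whiteside 12 [0.4881 0.1426 0.0301]
nest ((493.7127380371094, 153.3380584716797), (56.683040618896484, 57.340492248535156), 25.686708450317383)
```

View pics/o1.png

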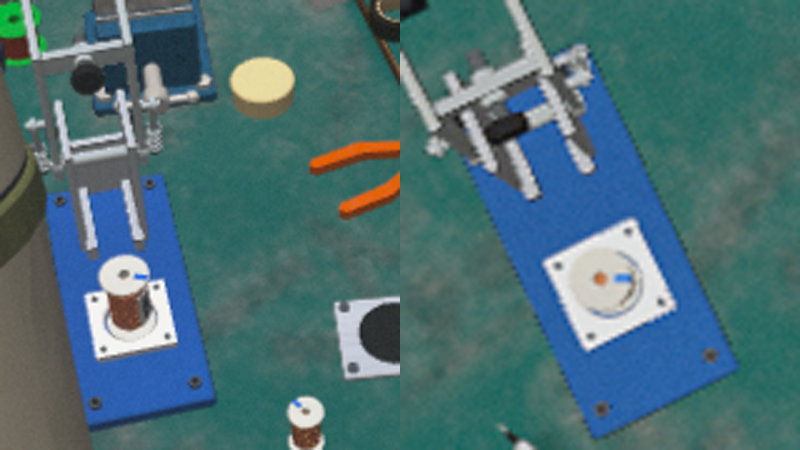

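The clamp is open and staying there, and the coil is still in its nest. The stroke at top crop (625,278) points about -y, so the label azimuth is about -89°. Coil axis is (0.494, 0.152) with its top at 0.067. Both views agree.

Request:
drive_tool --pt "0 0 0 -1.8 -0.9 0 50" --pt "0 0 0 -3.6 -1.8 0 50" --pt "0 0 0 -5.4 -2.65 0 50" --pt "0 0 0 -5.4 -2.65 -2 50" --pt "0 0 0 -5.4 -2.65 -4 50" --pt "0 0 0 -5.4 -2.65 -6 50" --pt "0 0 0 -5.4 -2.65 -8 50" --pt "0 0 0 -5.4 -2.65 -8 50"

```text
t: 8.48
eef_pos: [0.4901, 0.1507, 0.1375]
eef_rot: [0.53, 0.848, -0.004, -0.002]
ft_force: [0.1, -0.1, 1.4]
finger_gap: 0.0499
gripper_force: 0.0
```

```bash
python3 - <<'E'
from h import *
from scipy.spatial.transform import Rotation as R
s=r.sense();print(s['t'],s['eef_pos'],R.from_quat(s['eef_rot']).as_matrix().round(3).tolist(),s['ft_force'])
E
```

```text
8.475 [0.49008328 0.15070835 0.1375438 ] [[-0.438, 0.899, -0.008], [0.899, 0.437, -0.003], [0.0, -0.009, -1.0]] [ 0.13983545 -0.10885475  1.43243267]
```

Request:
drive_tool --pt "0 0 0 0 0 -1 50" --pt "0 0 0 0 0 -1.5 50" --pt "0 0 0 0 0 -1.5 50" --pt "0 0 0 0 0 -1.5 50"

```text
t: 8.98
eef_pos: [0.4931, 0.1518, 0.1043]
eef_rot: [0.53, 0.848, 0.0, 0.0]
ft_force: [1.4, -0.2, 0.7]
finger_gap: 0.0501
gripper_force: 0.0
```

Request:
drive_tool --pt "0 0 0 0.04 0 -1 50" --pt "0 0 0 0.04 0 -1.7 50" --pt "0 0 0 0.04 0 -2.1 50" --pt "0 0 0 0.04 0 -2.1 50" --pt "0 0 0 0.04 0 -2.1 45" --pt "0 0 0 0.04 0 -2.1 40" --pt "0 0 0 0.04 0 -2.1 36" --pt "0 0 0 0.04 0 -2.1 36"

```text
t: 9.98
eef_pos: [0.4938, 0.1517, 0.051]
eef_rot: [0.53, 0.848, 0.0, 0.0]
ft_force: [0.3, 0.2, 0.7]
finger_gap: 0.036
gripper_force: 0.0
```

Request:
drive_tool --pt "0 0 0 0 0 0 33" --pt "0 0 0 0 0 0 28" --pt "0 0 0 0 0 0 25" --pt "0 0 0 0 0 0 25" --squeeze 30

```text
t: 10.48
eef_pos: [0.4938, 0.1518, 0.051]
eef_rot: [0.53, 0.848, 0.0, 0.0]
ft_force: [-0.3, 0.5, 5.5]
finger_gap: 0.0333
gripper_force: 29.3
```

Request:
drive_tool --pt "0 0 0 0 0 0.3 25" --pt "0 0 0 0 0 0.8 25" --pt "0 0 0 0 0 1.6 25" --pt "0 0 0 0 0 2.4 25" --pt "0 0 0 0 0 3.2 25" --pt "0 0 0 0 0 4 25" --pt "0 0 0 0 0 4 25"

```text
t: 11.35
eef_pos: [0.4943, 0.152, 0.1524]
eef_rot: [0.53, 0.848, 0.001, 0.001]
ft_force: [-0.6, 1.1, -2.0]
finger_gap: 0.0333
gripper_force: 30.0
```

Request:
drive_tool --pt "0 0 0.05 0.2 -1 0 25" --pt "0 0 0.1 0.4 -2.4 0 25" --pt "0 0 0.15 0.7 -3.8 0 25" --pt "0 0 0.2 0.9 -5.2 0 25" --pt "0 0 0.25 1.1 -6.4 0 25" --pt "0 0 0.3 1.3 -7.2 0 25" --pt "0 0 0.3 1.3 -7.28 0 25" --pt "0 0 0.3 1.3 -7.28 0 25"

```text
t: 12.35
eef_pos: [0.5258, -0.0297, 0.1504]
eef_rot: [0.398, 0.917, 0.0, -0.0]
ft_force: [-0.1, 0.3, -1.7]
finger_gap: 0.0333
gripper_force: 30.1
```

```bash
python3 - <<'E'
from h import *
s=r.sense();print(s['t'],s['eef_pos'],s['eef_rot'],s['ft_force'],s['finger_gap'])
ims=[]
for n,box in(('side',(300,200,140,140)),('top',(315,200,120,120))):
    c=cam(n); l,t,w,h=box; ims.append(cv2.resize(c['color'][t:t+h,l:l+w],(400,400),interpolation=cv2.INTER_CUBIC))
    V,U=np.mgrid[0:480,0:640]; W=world(c,U.ravel(),V.ravel()).reshape(480,640,3);hsv=cv2.cvtColor(c['color'],cv2.COLOR_RGB2HSV).astype(int)
    m=(np.hypot(W[...,0]-.526,W[...,1]+.03)<.025)&(c['depth']>0)&(W[...,2]>.09)&(W[...,2]<.16)
    l=m&(hsv[...,1]<60)&(hsv[...,2]>120);print(n,m.sum(),l.sum(),W[l].mean(0) if l.any() else '',W[m][:,2].min() if m.any() else '')
cv2.imwrite('pics/p1.png',np.hstack(ims)[:,:,::-1])
E
```

```text
12.35 [ 0.52578814 -0.02968549  0.15036624] [ 3.97944212e-01  9.17409486e-01  2.84513210e-05 -4.88699272e-04] [-0.06092003  0.3056809  -1.73591579] 0.033327397590879285
side 314 79 [ 0.51682242 -0.0242315   0.11748551] 0.11096211476846275
top 0 0
```

View pics/p1.png

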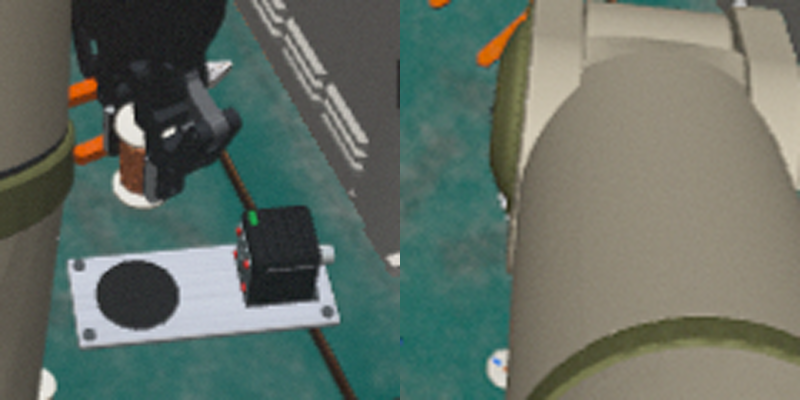

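The coil is held upright above the disc, at crop left (138,295); the cable and cutters are clear. I'll lower it slowly.

Request:
drive_tool --pt "0 0 0 0 0 -1 25" --pt "0 0 0 0 0 -2 25" --pt "0 0 0 0 0 -3 25" --pt "0 0 0 0 0 -3.6 25" --pt "0 0 0 0 0 -3.9 25" --pt "0 0 0 0 0 -3.9 25" --pt "0 0 0 0 0 -3.9 25"

```text
t: 13.32
eef_pos: [0.5266, -0.0303, 0.0539]
eef_rot: [0.398, 0.918, 0.0, 0.0]
ft_force: [-0.3, 1.0, -0.8]
finger_gap: 0.0335
gripper_force: 30.1
```

Request:
drive_tool --pt "0 0 0 0 0 -0.08 25" --pt "0 0 0 0 0 -0.16 25" --pt "0 0 0 0 0 -0.22 25" --pt "0 0 0 0 0 -0.25 25" --pt "0 0 0 0 0 -0.25 25"

```text
t: 13.95
eef_pos: [0.5262, -0.0303, 0.0471]
eef_rot: [0.398, 0.918, 0.0, 0.0]
ft_force: [-0.6, -0.2, 1.1]
finger_gap: 0.0331
gripper_force: 30.2
```

Request:
drive_tool --pt "0 0 0 0 0 -0.02 25" --pt "0 0 0 0 0 -0.03 25" --pt "0 0 0 0 0 -0.03 25"

```text
t: 14.32
eef_pos: [0.5262, -0.0303, 0.047]
eef_rot: [0.398, 0.918, 0.0, 0.0]
ft_force: [-2.8, 0.3, 12.0]
finger_gap: 0.0331
gripper_force: 31.2
```

Contact felt (12 N up). Open gently in small steps, then rise.

Request:
drive_tool --pt "0 0 0 0 0 0.02 25" --pt "0 0 0 0 0 0.02 34" --pt "0 0 0 0 0 0.02 36" --pt "0 0 0 0 0 0.02 40" --pt "0 0 0 0 0 0.02 46" --pt "0 0 0 0 0 0.02 50" --pt "0 0 0 0 0 0.02 50" --squeeze 20

```text
t: 15.2
eef_pos: [0.5262, -0.0303, 0.0468]
eef_rot: [0.398, 0.918, -0.0, 0.0]
ft_force: [0.1, 0.4, 0.6]
finger_gap: 0.0501
gripper_force: 0.0
```

Request:
drive_tool --pt "0 0 0 0 0 0.5 50" --pt "0 0 0 0 0 1.2 50" --pt "0 0 0 0 0 2.5 50" --pt "0 0 0 0 0 4.5 50" --pt "0 0 0 0 0 6.5 50" --pt "0 0 0 0 2 8.5 50" --pt "0 0 0 0 4 10 50" --pt "0 0 0 0 6 11 50"

```text
t: 16.2
eef_pos: [0.526, 0.1193, 0.324]
eef_rot: [0.398, 0.917, 0.001, 0.001]
ft_force: [1.3, 1.1, 0.0]
finger_gap: 0.0502
gripper_force: 0.0
```

```bash
cat > look.py <<'E'
from h import *
import sys
ims=[]
for n,box in(('side',(320,255,100,80)),('top',(340,225,100,80))):
    c=cam(n); l,t,w,h=box; ims.append(cv2.resize(c['color'][t:t+h,l:l+w],(400,320),interpolation=cv2.INTER_CUBIC))
    V,U=np.mgrid[0:480,0:640]; W=world(c,U.ravel(),V.ravel()).reshape(480,640,3);hsv=cv2.cvtColor(c['color'],cv2.COLOR_RGB2HSV).astype(int)
    near=(np.hypot(W[...,0]-.526,W[...,1]+.03)<.035)&(c['depth']>0)
    m=near&(W[...,2]>.056)&(W[...,2]<.072)
    P=W[m]
    if len(P)<5: print(n,'none');continue
    (cc,rad)=cv2.minEnclosingCircle((P[:,:2]*1000).astype(np.float32)); print(n,'top',P.mean(0).round(4),cc,rad)
    b=m&(hsv[...,0]>95)&(hsv[...,0]<130)&(hsv[...,1]>60); q=W[b].mean(0)
    for z in(cc,P.mean(0)*1000): d=q[:2]*1000-np.array(z[:2]); print('stroke',b.sum(),q.round(4),'az',np.degrees(np.arctan2(d[1],d[0])))
    l=near&(W[...,2]>.02)&(W[...,2]<.052)&(hsv[...,1]<60)&(hsv[...,2]>120);print('label',l.sum(),W[l].mean(0) if l.any() else '')
cv2.imwrite('pics/'+sys.argv[1],np.hstack(ims)[:,:,::-1])
E
python3 look.py q1.png
```

```text
side top [ 0.5259 -0.0312  0.0632] (526.5032958984375, -31.417869567871094) 17.588056564331055
stroke 14 [ 0.5314 -0.0428  0.0634] az -66.64363925068103
stroke 14 [ 0.5314 -0.0428  0.0634] az -64.50992107663049
label 12 [ 0.52268073 -0.04221607  0.03574329]
top top [ 0.526  -0.03    0.0627] (525.9166259765625, -29.94307518005371) 16.860918045043945
stroke 11 [ 0.5297 -0.0413  0.064 ] az -71.55642183261352
stroke 11 [ 0.5297 -0.0413  0.064 ] az -71.89182951977632
label 1 [ 0.51391466 -0.02317778  0.02669515]
```

View pics/q1.png

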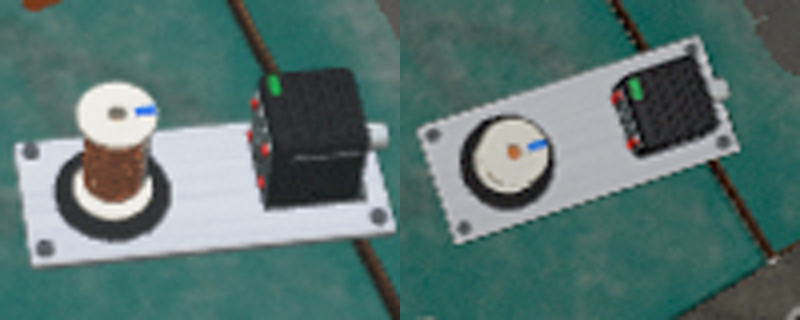

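The coil stands upright and centred on the disc, at side crop (115,150), and its stroke points along the plate at the window to within about 3°. One last numeric check of the clamp, then I hand in.

```bash
python3 - <<'E'
from h import *
c=cam('side')
d=finder.regions_of('side','clamp_arm')
for x in d[:2]:
    v,u=np.nonzero(x['pixels']);P=world(c,u,v);P=P[c['depth'][v,u]>0];print(x['conf'],P.min(0).round(3),P.max(0).round(3))
s=r.sense();print(s['t'],s['ft_force'],s['dq'].round(3))
print(r.finish_job())
E
```

```text
0.45 [ 0.125 -0.023  0.001] [0.715 0.209 0.64 ]
16.4 [-0.10875061 -0.49346537 -0.79310058] [ 0.039  0.015  0.026  0.028  0.003 -0.008  0.007]
the job is handed in; nothing more can be done
None
```

Job handed in at 16.4 s: the coil stands upright and centred on the reader's disc, its label facing the window to within about 3°. The clamp was open by itself, with the coil still nested, when I last saw it; the final clamp check before hand-in was inconclusive because the arm was in view.

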